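# Park the spray bottle in its sprung stall and shut the gate

### The job

First sweep the blue tape roll out of the way, so that its centre lies about 10 cm or more from the middle of the stall's mouth, then swing the orange gate wide open. Slide the tall spray bottle along the table into the stall by pushing it low down, never lifting or toppling it, until the spring clips snap behind it and it stands against the back, and then swing the gate fully shut. Leave the paint bottles and the mixing cup beyond the hose alone.

Things in the scene. Friction and masses are not known exactly. Their poses are not given: they have to be found in the camera images.
- stall: Fixed bottle stall of pale plywood, U-shaped, no floor. Origin on the table at the middle of its mouth; x runs into the lane, y across it (towards the robot), z up. Lane 60 mm wide between side walls 10 mm thick, 85 mm long, 32 mm high; back pad at x = 75 mm. A parked bottle's axis stands at x = 54 mm, y = 0. The mouth faces right as the robot sees it, towards the bottle.
- clip_l (a joint): Steel leaf spring on the +y wall (the one nearer to the robot), 10 to 26 mm above the table, from x = 12, y = 27 mm to a round tip at x = 44, y = 20 mm in the stall's frame; the farther wall has its mirror image. Inner gap at the tips 34 mm. Reads 0 rad at rest and about 0.15 as the bottle's widest part passes; each pushes back with about 2.5 N then.
- gate (a joint): Orange gate across the mouth, hinged on a vertical pin at the end of the -y wall (the one farther from the robot). 0 rad is shut, grows as it swings outwards, away from the lane, to its stop at 1.9; stays where it is left (friction 0.02 N m). Bar 8 mm thick, 72 mm long, 5 to 29 mm above the table, its middle plane 7 mm in front of the mouth when shut; free space behind it in the lane.
- gate_hinge (a point): The gate's hinge axis, half-way up the bar (17 mm above the table). Its z is up.
- gate_end (a point): Point in the bar near the gate's free end, 68 mm from the hinge axis, 17 mm above the table; a steel stud of 10 mm diameter stands over it up to 37 mm.
- spray_bottle: Pale grey pump spray bottle with white cap, standing: body 43 mm in diameter up to 100 mm, neck to 130 mm, 80 to 140 g, centre of mass about half-way up. Origin at the centre of its underside, z up its axis. Friction on the table about 0.6: pushed higher than about 30 mm it tips over.
- blue_tape: Roll of blue tape lying flat in front of the gate, 73 mm in diameter, 12 mm high, open hole at least 44 mm wide, about 50 g. Origin at the centre of its underside. Free table lies between it and the robot; the fixed hose coil to the left of that (up to 80 mm high) stops things.
- paint_white: Bystander: white paint bottle with black nozzle, 36 mm in diameter, 102 mm high, standing beyond the hose. Origin at the centre of its underside.
- paint_grey: Bystander: grey paint bottle with white nozzle, 36 mm in diameter, 102 mm high, standing beyond the hose. Origin at the centre of its underside.
- mix_cup: Bystander: white mixing cup, 60 mm in diameter, 42 mm high, beyond the hose. Origin at the centre of its underside.

How it is judged (in metres and radians):
On the way, in this order (a step that is already met when the one before it is completed fails the run):
1. the tape roll is swept clear of the gate (horizontal distance between blue_tape and stall above 0.085 m), for 0.1 s.
2. the gate is swung wide open (value of joint gate above 1.2 rad), for 0.1 s.
3. the bottle stands home behind the spring clips (x of spray_bottle in the frame of stall above 0.049 m and angle between spray_bottle's own z axis and vertical below 0.1 rad), for 0.2 s.
At the end, for the whole second after the job is handed in: The spray bottle stands upright (within 0.08 rad) and at rest in the stall, its axis 49 to 62 mm past the mouth and within 8 mm of the lane's middle, the gate is shut to within 0.1 rad, and the tape roll lies on the table with its centre more than 85 mm from the middle of the mouth (x of spray_bottle in the frame of stall between 0.049 and 0.062 m and y of spray_bottle in the frame of stall between -0.008 and 0.008 m and angle between spray_bottle's own z axis and vertical below 0.08 rad and linear speed of spray_bottle below 0.01 m/s and value of joint gate below 0.1 rad and horizontal distance between blue_tape and stall above 0.085 m and height (world z) of blue_tape between -0.01 and 0.01 m); the robot touches nothing.
It fails at once if the spray bottle is tipped by more than 0.35 rad (angle between spray_bottle's own z axis and vertical above 0.35 rad).
It fails at once if the spray bottle is lifted off the table by more than 15 mm (height (world z) of spray_bottle above 0.015 m).
It fails at once if a paint bottle or the mixing cup is shifted by more than 25 mm (distance of any of paint_white, paint_grey, mix_cup from where it was at the start of the episode above 0.025 m).
It also fails if it takes over 72 s, if anything falls off the work surface, if the arm or the gripper's body presses on something with over 40 N, if the wrist force passes 120 N, or if a joint passes its speed limit or range.

### The arm

A 6-joint arm with a two-finger parallel gripper is mounted at the origin on a cart in front of the work surface, level with it; the furniture and walls round the work are solid. World frame = base frame: x ahead of the robot, y to its left, z up, the work surface at z = 0. Lengths are in mm, angles in rad, forces in N, time in s.
With the tool pointing down it reaches from about 375 to 975 mm from the base axis. Payload 3.8 kg.
Tool frame: the origin (TCP) lies at the very end of the fingers, on their centre line; the grasp point (between the pads) lies 19 mm behind it; z points along the fingers, y is the direction in which the jaws open and shut (so a half turn about z gives the same grasp; the last joint's range is limited). The gripper opens to 88 mm and grips with 3 to 60 N. Pads are 18 mm wide; open, the fingers measure 123 mm over their backs; the gripper's body (75 mm by 187 mm) begins 45 mm behind the grasp point.
Start: joints at [-1.23, 0.264, 1.604, -0, 1.274, -0.037], TCP at [248.986, -627.395, 238.706] pointing down, gripper open.
Joint ranges: [-2.63, 2.63], [-0.94, 2.18], [0.31, 2.57], [-1.31, 4.45], [0, 2.66], [-2.55, 2.55]. Speed limits (rad/s): [2.57, 2.57, 3.14, 3.14, 3.14, 3.14].

### API

Orientations are given as a unit quaternion [w, x, y, z].
In Python, from rig import r, imaging, job gives the robot as it stands. Calls block until the motion is done:
- r.move_ptp(position, orientation): joint-space move of the TCP to a pose.
- r.move_l(position, velocity=150, attitude=None, threshold=None): straight line of the TCP; attitude=None keeps the orientation; velocity is the mean speed in mm/s. With threshold (N) it stops when the force on the tool has changed by that much, and returns True; else False.
- r.movej(angles): joint-space move.
- r.open_gripper() and r.close_gripper(): open the fingers fully, or close them until they stop; the grip force is fixed at half the most.
- r.hold(seconds).
- r.solve_ik(position, orientation): joint angles nearest the present ones, or None.
- imaging.camera(name): name is "scene" or "top" or "wrist"; returns the picture (420x560x3 uint8, red, green, blue); there is no depth.
- imaging.calibration(name): a dict with "fx", "fy", "cx", "cy" (pixels), "D" ([k1, k2, p1, p2, k3] as OpenCV has them; the pictures are not rectified), "cam_to_world" (4x4, takes a point from camera to world coordinates). Camera axes: x right, y down, z forward; pixel columns grow to the right and rows downward; lengths in mm; the calibration is good to about 2 mm. A picture is of the moment at which its call begins: read the wrist's pose just before it. calibration takes no time and is no camera call; for the wrist camera it gives the pose at the moment of the call.
A pose or a line that the arm cannot do raises r.Unreachable and nothing moves.
- job.close_job(): hands the job in, once; it reports no verdict.
Trained networks look in the newest picture that a camera, given by its name, has taken for a name from the list of things; names that differ only in an ending like _2 or _b are one class to them, and where a whole thing is asked for, a point or a joint stands for the part that bears it (a point fixed in the world has none). Each returns a list of dicts, best first, with "p" (0 to 1); they miss things now and then, are a little off and sometimes report something else, mostly with a low value. They report only what shows in the picture. A call takes as long as a camera call.
- imaging.trace(query, camera): "mask" (420x560 bool, what is visible of it).
- imaging.spot_point(query, camera): "location" ([x, y, z] in mm, in the coordinates of the camera as it stood for that picture, good to about 4 mm: a listed point, or the origin of a listed thing).
Readings, each from a call of its own:
- r.read_clock(): time.
- r.read_qpos(): joint angles.
- r.read_qd(): joint speeds.
- r.read_tau(): joint torques, N m.
- r.read_tcp_pos(): TCP position.
- r.read_ee_rot(): TCP orientation.
- r.read_wrist_force(): force on the tool from outside, world axes, zero at the start.
- r.read_ft_torque(): the same for the moment, N m.
- r.read_width(): finger opening in mm.
Only numpy, scipy, OpenCV 4.12 (cv2) and the standard library are available. Lean on these libraries where they do the work, as an engineer would, in place of code of your own. Each camera call takes 0.05 s, during which the arm holds its last target.

## Working session

There is one attempt and no reset: what is moved stays moved. The work goes in short steps, each a Python script; the robot and the scene stay as the last script left them, time stands still between calls to the robot, and variables do not carry over. Pictures are saved under pics/ and viewed, and the job is handed in when it is done.

```bash
ls; mkdir -p pics; cat > h.py <<'E'
from rig import r, imaging, job
import numpy as np, cv2
def snap(name,fn):
    im=imaging.camera(name); cv2.imwrite('pics/'+fn,im[:,:,::-1]); return im
def w(cam,p,cal=None):
    T=np.array((cal or imaging.calibration(cam))["cam_to_world"]); return (T@np.r_[p,1])[:3]
def spots(cam,qs):
    for q in qs:
        for d in imaging.spot_point(q,cam)[:2]:
            print(cam,q,round(d["p"],2),w(cam,d["location"]).round(1))
E
python3 - <<'E'
from h import *
Q=["stall","gate_hinge","gate_end","spray_bottle","blue_tape","paint_white","paint_grey","mix_cup"]
for c in ("scene","top"):
    snap(c,c+"0.png"); spots(c,Q)
snap("wrist","wrist0.png")
print(r.read_clock(),r.read_ee_rot(),r.read_tcp_pos(),r.read_width())
E
```

```text
pics
scene stall 0.86 [ 471.9 -213.7   -2.5]
scene gate_hinge 0.62 [ 507.6 -237.    20. ]
scene gate_end 0.75 [ 441.  -206.4   19.8]
scene spray_bottle 0.67 [ 453.8 -373.7    5.9]
scene blue_tape 0.66 [ 455.8 -271.5    3.3]
scene blue_tape 0.62 [ 441.4 -208.2   20.3]
scene paint_grey 0.74 [ 6.694e+02 -2.346e+02  5.000e-01]
scene mix_cup 0.94 [ 689.  -332.    -2.8]
top stall 0.86 [ 468.8 -215.1    1.2]
top gate_hinge 0.52 [ 506.9 -235.    15.8]
top gate_end 0.49 [ 440.8 -208.1   20.6]
top spray_bottle 0.93 [ 443.1 -372.1   -2.3]
top blue_tape 0.86 [ 449.7 -267.7   -0.5]
top paint_white 0.74 [ 679.  -142.8    2.1]
top paint_grey 0.53 [ 670.1 -233.6   -1.2]
top mix_cup 0.8 [ 684.9 -334.2   -1.3]
top mix_cup 0.61 [ 681.7 -143.5    2.3]
0.95 [-2.24032678e-06  9.82209059e-01  1.87790745e-01 -1.03666580e-05] [ 248.98783904 -627.3835062   238.70784474] 88.05383511996705
```

View pics/scene0.png

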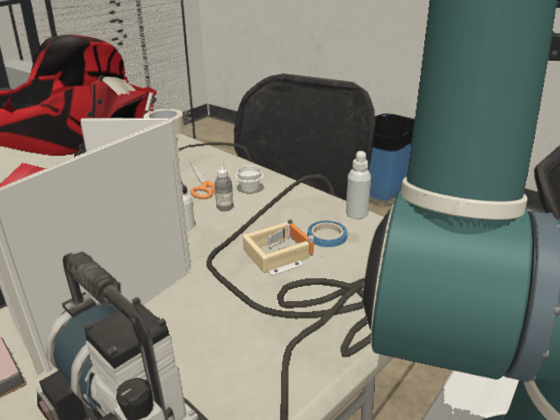

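View pics/top0.png

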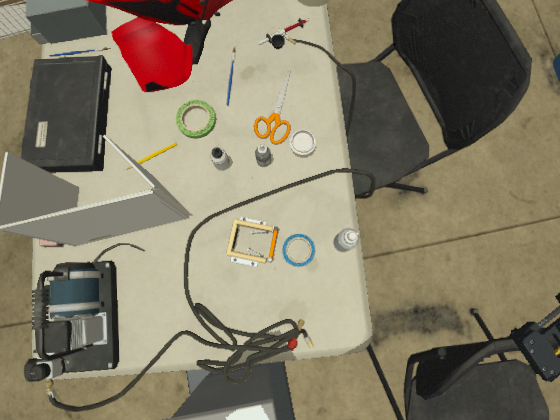

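The scene view shows the stall at about (278,245), the tape at (327,233) and the bottle at (358,190). In the top view the stall is at (252,242), the tape at (299,250), the bottle at (347,238) and the hose coil at (250,340). Next is a close wrist view.

```bash
cat >> h.py <<'E'
from scipy.spatial.transform import Rotation as R
def down(yaw):
    """tool z down; jaw (tool y) axis along world direction yaw (rad)"""
    y=np.array([np.cos(yaw),np.sin(yaw),0]);z=np.array([0,0,-1.]);x=np.cross(y,z)
    q=R.from_matrix(np.c_[x,y,z]).as_quat(); return [q[3],q[0],q[1],q[2]]
def yaw_now():
    q=r.read_ee_rot(); m=R.from_quat([q[1],q[2],q[3],q[0]]).as_matrix(); return np.arctan2(m[1,1],m[0,1])
def pix(cam,uv,z,cal=None):
    c=cal or imaging.calibration(cam); K=np.array([[c["fx"],0,c["cx"]],[0,c["fy"],c["cy"]],[0,0,1]])
    p=cv2.undistortPoints(np.array(uv,float).reshape(-1,1,2),K,np.array(c["D"])).reshape(-1,2)
    T=np.array(c["cam_to_world"]); d=np.c_[p,np.ones(len(p))]@T[:3,:3].T; o=T[:3,3]
    return o+d*((z-o[2])/d[:,2])[:,None]
E
python3 - <<'E'
from h import *
print(yaw_now())
T=np.array(imaging.calibration("wrist")["cam_to_world"]);print(T.round(2), r.read_tcp_pos())
for y in (0,np.pi/2,-np.pi/2,np.pi):
    print(y,r.solve_ik([430,-280,330],down(y)))
E
```

```text
-1.1929715489713721
[[ 3.7000e-01 -8.9000e-01 -2.6000e-01  3.1584e+02]
 [-9.3000e-01 -3.5000e-01 -1.0000e-01 -5.9958e+02]
 [-0.0000e+00  2.8000e-01 -9.6000e-01  3.8614e+02]
 [ 0.0000e+00  0.0000e+00  0.0000e+00  1.0000e+00]] [ 248.98783904 -627.3835062   238.70784474]
0 [-6.25737214e-01 -9.04499895e-02  1.82096883e+00 -4.44089210e-16
  1.41107381e+00 -6.25737214e-01]
1.5707963267948966 [-6.25737214e-01 -9.04499895e-02  1.82096883e+00 -4.44089210e-16
  1.41107381e+00 -2.19653354e+00]
-1.5707963267948966 [-6.25737214e-01 -9.04499895e-02  1.82096883e+00 -4.44089210e-16
  1.41107381e+00  9.45059113e-01]
3.141592653589793 [-6.25737214e-01 -9.04499895e-02  1.82096883e+00 -4.44089210e-16
  1.41107381e+00  2.51585544e+00]
```

View pics/wrist0.png

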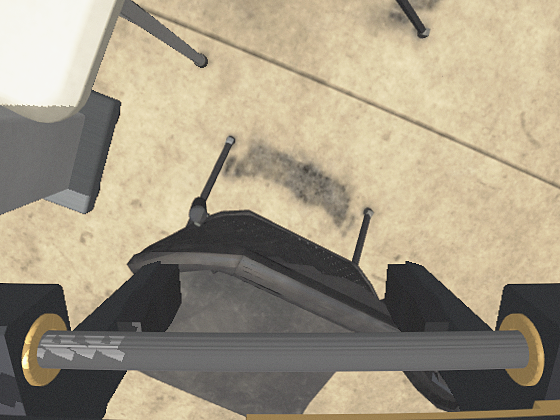

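```bash
python3 - <<'E'
from h import *
Q=["stall","gate_hinge","gate_end","spray_bottle","blue_tape","clip_l"]
r.move_ptp([480,-290,290],down(-np.pi/2))
print(r.read_clock(),r.read_tcp_pos())
snap("wrist","wrist1.png"); spots("wrist",Q)
r.move_ptp([430,-250,290],down(-np.pi/2))
snap("wrist","wrist2.png"); spots("wrist",Q)
c=imaging.calibration("wrist"); print(c)
snap("top","top1.png"); print(r.read_clock())
E
```

```text
2.475 [ 479.77477172 -290.66230022  289.92068639]
wrist stall 0.66 [ 474.9 -218.    -2. ]
wrist gate_hinge 0.61 [ 505.3 -232.8   20.5]
wrist gate_end 0.74 [ 440.2 -207.3   19.4]
wrist spray_bottle 0.74 [ 448.5 -374.8    4.2]Traceback (most recent call last):
  File "<stdin>", line 5, in <module>
  File "h.py", line 9, in spots
    for d in imaging.spot_point(q,cam)[:2]:
             ~~~~~~~~~~~~~~~~~~^^^^^^^
ValueError: it knows: blue_tape, gate_end, gate_hinge, mix_cup, paint_grey, paint_white, spray_bottle, stall
```

```bash
python3 - <<'E'
from h import *
Q=["stall","gate_hinge","gate_end","spray_bottle","blue_tape"]
spots("wrist",["blue_tape"])
c=imaging.calibration("wrist"); print(c)
np.save("cal1.npy",c,allow_pickle=True)
r.move_ptp([430,-250,290],down(-np.pi/2))
print(r.read_tcp_pos())
snap("wrist","wrist2.png"); spots("wrist",Q)
c=imaging.calibration("wrist"); np.save("cal2.npy",c,allow_pickle=True)
print(r.read_clock())
E
```

```text
{'fx': 376.2490301447915, 'fy': 376.2490301447915, 'cx': 282.5479863412241, 'cy': 216.79250012653665, 'D': array([-0.05314099,  0.        ,  0.        ,  0.        ,  0.        ]), 'cam_to_world': array([[-5.69650502e-04, -9.59527945e-01, -2.81612853e-01,
         5.51784113e+02],
       [-9.99999776e-01,  4.47515751e-04,  4.98011734e-04,
        -2.89470685e+02],
       [-3.51829989e-04,  2.81613073e-01, -9.59527985e-01,
         4.37228027e+02],
       [ 0.00000000e+00,  0.00000000e+00,  0.00000000e+00,
         1.00000000e+00]])}
[ 429.49860589 -249.71328143  290.28431842]
wrist stall 0.87 [ 475.9 -214.5   -0.5]
wrist gate_hinge 0.62 [ 507.4 -235.1   19.6]
wrist gate_end 0.86 [ 441.8 -209.6   17.1]
wrist spray_bottle 0.97 [ 445.5 -377.5    1.8]
3.4917
```

View pics/wrist1.png

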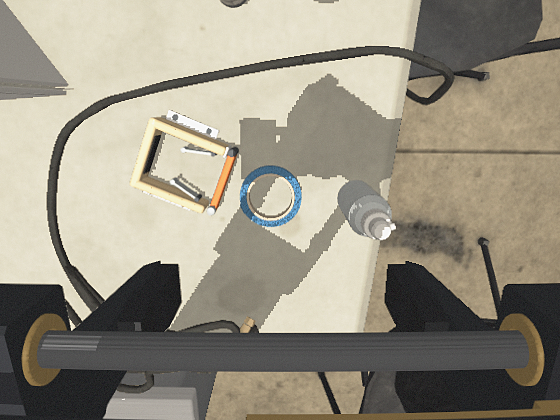

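View pics/wrist2.png

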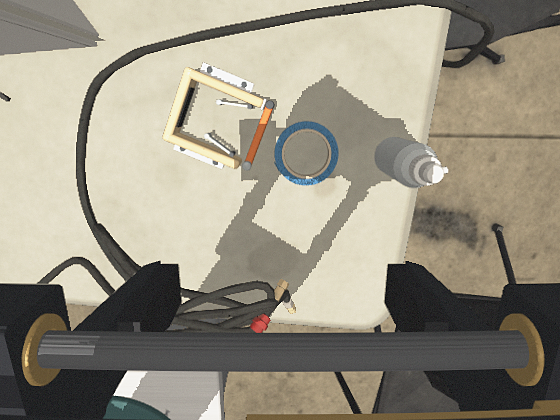

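Both wrist views show the stall tilted about 20°. In wrist2 the gate bar runs from the hinge at (269,103) to the stud at (246,165), the tape ring is at (306,153), and the base of the bottle is at (392,153). I'll enlarge them to measure.

```bash
python3 - <<'E'
import cv2,numpy as np
a=cv2.imread('pics/wrist1.png')[90:240,115:315];b=cv2.imread('pics/wrist2.png')[45:195,150:350]
cv2.imwrite('pics/z.png',np.vstack([cv2.resize(x,(400*2-0,600//2*1),interpolation=cv2.INTER_CUBIC) if 0 else cv2.resize(x,None,fx=2,fy=2) for x in (a,b)]))
cv2.imwrite('pics/z1.png',cv2.resize(a,None,fx=4,fy=4,interpolation=cv2.INTER_CUBIC))
cv2.imwrite('pics/z2.png',cv2.resize(b,None,fx=4,fy=4,interpolation=cv2.INTER_CUBIC))
E
```

```text
(no output)
```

View pics/z1.png

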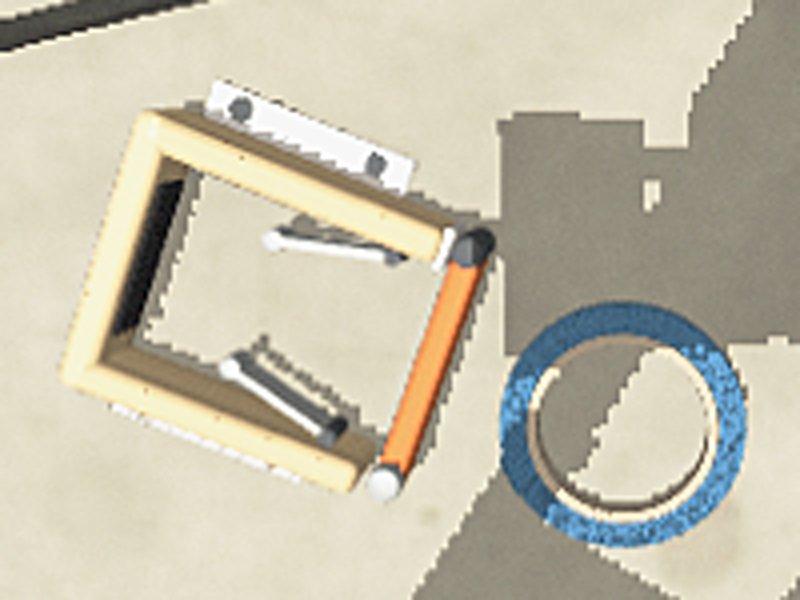

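View pics/z2.png

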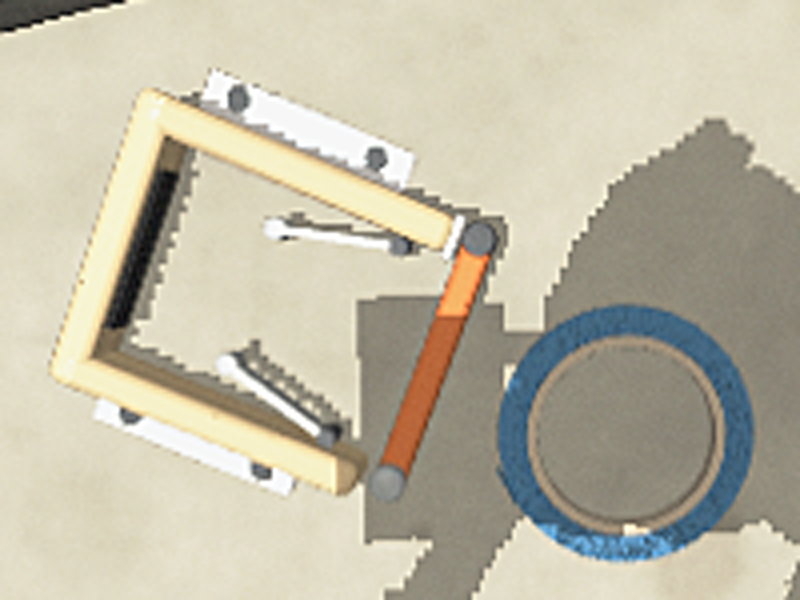

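```bash
cat > m.py <<'E'
from h import *
C=[np.load(f"cal{i}.npy",allow_pickle=True).item() for i in (1,2)]
off=[(115,90),(150,45)]
def P(i,pts,z): return pix("wrist",np.array(pts)/4.+off[i],z,C[i])[:,:2]
# corners: FL,NL,NR,FRouter(approx) tops
A=P(0,[(148,112),(65,385),(355,490)],32);B=P(1,[(152,92),(55,372),(350,493)],32)
print(A.round(1).tolist(),B.round(1).tolist())
for M in (A,B):
    print("len",np.linalg.norm(M[0]-M[1]),np.linalg.norm(M[2]-M[1]),"ang",np.degrees(np.arctan2(*(M[0]-M[1])[::-1])),np.degrees(np.arctan2(*(M[2]-M[1])[::-1])))
print("stud",P(0,[(386,482)],37),P(1,[(388,482)],37))
print("hinge",P(0,[(475,240)],33),P(1,[(480,237)],33))
print("tape",P(0,[(624,424)],12),P(1,[(626,432)],12))
def tri(u1,u2):
    n=[]
    for c,u in zip(C,(u1,u2)):
        a=pix("wrist",[u],0,c)[0];o=np.array(c["cam_to_world"])[:3,3];n.append((o,(a-o)/np.linalg.norm(a-o)))
    (o1,d1),(o2,d2)=n
    t=np.linalg.lstsq(np.c_[d1,-d2],o2-o1,rcond=None)[0]; return (o1+t[0]*d1+o2+t[1]*d2)/2, np.linalg.norm(o1+t[0]*d1-o2-t[1]*d2)
s=lambda i,p:np.array(p)/4.+off[i]
print("tri stud",tri(s(0,(386,482)),s(1,(388,482))))
print("tri hinge",tri(s(0,(475,240)),s(1,(480,237))))
print("tri tape",tri(s(0,(624,424)),s(1,(626,432))))
print("tri corner NL",tri(s(0,(65,385)),s(1,(55,372))))
print("tri cap",tri((386,231),(437,173)))
E
python3 m.py; python3 - <<'E'
import cv2,numpy as np
a=cv2.imread('pics/wrist1.png')[160:260,310:410];b=cv2.imread('pics/wrist2.png')[110:210,360:460]
cv2.imwrite('pics/z3.png',np.hstack([cv2.resize(x,None,fx=4,fy=4,interpolation=cv2.INTER_CUBIC) for x in (a,b)]))
E
```

```text
[[541.3, -151.9], [468.1, -121.9], [437.9, -200.9]] [[541.3, -153.1], [471.1, -122.7], [438.4, -200.5]]
len 79.04982569166854 84.59136869785084 ang -22.343821905368863 -110.94244122247095
len 76.50905520035032 84.36431349445421 ang -23.4367256305741 -112.78368633199376
stud [[ 441.60631721 -210.7328548 ]] [[ 442.16500047 -211.34327028]]
hinge [[ 507.43753569 -237.2407486 ]] [[ 505.21860555 -236.31378038]]
tape [[ 452.1112765  -275.87667594]] [[ 452.50179245 -276.21647731]]
tri stud (array([ 442.97139746, -211.7816078 ,   42.09717421]), np.float64(0.11939748631309154))
tri hinge (array([ 505.54605446, -235.55060927,   17.80801748]), np.float64(0.7066970715491547))
tri tape (array([ 452.91147526, -275.99307311,   15.43756304]), np.float64(0.016979059158528344))
tri corner NL (array([ 472.13692437, -128.7361665 ,   49.74195083]), np.float64(1.1625658938650725))
tri cap (array([ 450.31738529, -377.16424015,  132.9275904 ]), np.float64(1.6065124891741924))
```

View pics/z3.png

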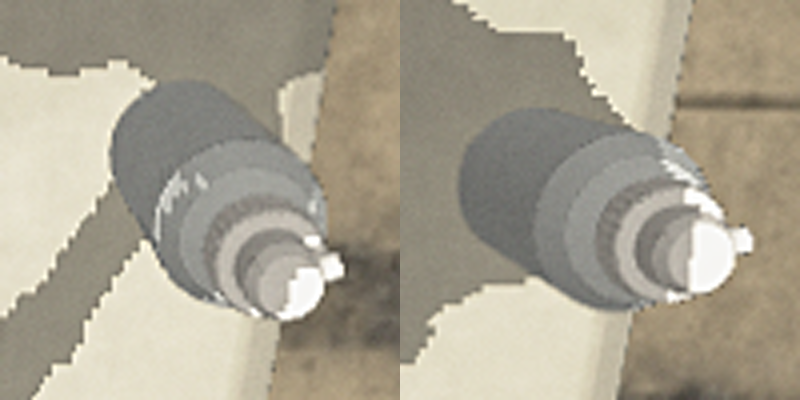

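```bash
cat >> h.py <<'E'
O=np.array([475.3,-216.5]); PHI=np.radians(68.0)
def setframe():
    pass
xs=np.array([np.cos(PHI),np.sin(PHI)]); ys=np.array([-np.sin(PHI),np.cos(PHI)])
def S(x,y,z): return list(O+x*xs+y*ys)+[z]
def toS(p): d=np.array(p)[:2]-O; return np.array([d@xs,d@ys])
def att(a,flip=1):
    """tool z = xs*cos a - z*sin a ; tool y = flip*ys"""
    z=np.r_[xs*np.cos(a),-np.sin(a)];y=np.r_[ys,0]*flip;x=np.cross(y,z)
    q=R.from_matrix(np.c_[x,y,z]).as_quat(); return [q[3],q[0],q[1],q[2]]
E
python3 - <<'E'
from h import *
C=[np.load(f"cal{i}.npy",allow_pickle=True).item() for i in (1,2)]
mod=np.array([[85,-40],[85,40],[0,40],[-7,33],[-7,-35]]);
obs=[[541.3,-152.5],[469.6,-122.3],[438.2,-200.7],[442,-211],[506.3,-236.7]]
obs=np.array(obs);mc=mod.mean(0);oc=obs.mean(0);H=(mod-mc).T@(obs-oc);U,s,V=np.linalg.svd(H);Rm=V.T@U.T
print("O",oc-Rm@mc,"phi",np.degrees(np.arctan2(Rm[1,0],Rm[0,0])),"res",((mod-mc)@Rm.T+oc-obs).round(1).tolist())
b1=pix("wrist",[(355,198)],0,C[0])[0];b2=pix("wrist",[(393,156)],0,C[1])[0];print("bottle",b1,b2,toS(b1),toS(b2))
print("tape",toS((452.5,-276)))
print("hose end/red",pix("wrist",[(285,285),(262,323),(250,318)],10,C[1]).round(0).tolist(),[toS(p).round() for p in pix("wrist",[(285,285),(262,323)],10,C[1])])
print("edges",pix("wrist",[(405,318),(392,325),(415,240),(445,20)],0,C[1]).round(0).tolist())
for nm,p in (("behind bottle",(-195,-35,9)),("mid",(-110,0,9)),("home",(28,0,9)),("high",(-195,-35,160))):
    for a in (45,52,58):
        for f in (1,-1):
            print(nm,a,f,np.round(r.solve_ik(S(*p),att(np.radians(a),f)),2) if r.solve_ik(S(*p),att(np.radians(a),f)) is not None else None)
for f in (1,-1): print("vert",r.solve_ik(S(10,5,12),att(np.pi/2,f)),r.solve_ik(S(-80,85,4),att(np.pi/2,f)))
E
```

```text
O [ 475.13335629 -216.45676741] phi 68.53065270417564 res [[2.2, 0.5], [-0.6, -0.4], [-0.3, -1.1], [-0.1, 0.1], [-1.2, 0.9]]
bottle [ 446.84494037 -375.90936607    0.        ] [ 447.95723468 -377.75874686    0.        ] [-158.46124344  -33.33272771] [-159.75928666  -35.05681927]
tape [-63.70846968  -1.14930042]
hose end/red [[288.0, -252.0, 10.0], [234.0, -223.0, 10.0], [241.0, -207.0, 10.0]] [array([-103.,  160.]), array([-96., 222.])]
edges [[234.0, -412.0, 0.0], [224.0, -396.0, 0.0], [344.0, -414.0, 0.0], [595.0, -424.0, 0.0]]
behind bottle 45 1 [-1.11  0.68  1.68  0.57  1.4   2.14]
behind bottle 45 -1 [-1.11  0.68  1.68  0.57  1.4  -1.  ]
behind bottle 52 1 [-1.07  0.61  1.72  0.51  1.3   2.18]
behind bottle 52 -1 [-1.07  0.61  1.72  0.51  1.3  -0.96]
behind bottle 58 1 [-1.04  0.56  1.76  0.46  1.22  2.23]
behind bottle 58 -1 [-1.04  0.56  1.76  0.46  1.22 -0.91]
mid 45 1 [-1.04  0.57  1.87  0.62  1.31  2.13]
mid 45 -1 [-1.04  0.57  1.87  0.62  1.31 -1.01]
mid 52 1 [-1.    0.5   1.91  0.56  1.21  2.19]
mid 52 -1 [-1.    0.5   1.91  0.56  1.21 -0.95]
mid 58 1 [-0.97  0.45  1.94  
[... 165 characters left out ...]
me 52 1 [-0.8   0.42  2.05  0.69  1.09  2.27]
home 52 -1 [-0.8   0.42  2.05  0.69  1.09 -0.87]
home 58 1 [-0.75  0.37  2.07  0.62  1.02  2.36]
home 58 -1 [-0.75  0.37  2.07  0.62  1.02 -0.78]
high 45 1 [-1.11  0.49  1.64  0.56  1.59  2.26]
high 45 -1 [-1.11  0.49  1.64  0.56  1.59 -0.88]
high 52 1 [-1.07  0.43  1.67  0.5   1.51  2.3 ]
high 52 -1 [-1.07  0.43  1.67  0.5   1.51 -0.84]
high 58 1 [-1.04  0.38  1.7   0.44  1.44  2.34]
high 58 -1 [-1.04  0.38  1.7   0.44  1.44 -0.8 ]
vert None None
vert [-4.56698645e-01  2.25026067e-01  2.12434056e+00 -4.44089210e-16
  7.92226025e-01 -7.27262094e-02] [-6.70389989e-01  1.24261830e-01  2.26821885e+00 -4.44089210e-16
  7.49111973e-01 -2.86417554e-01]
```

```bash
sed -i 's/^O=.*/O=np.array([475.1,-216.5]); PHI=np.radians(68.3)/' h.py
cat >> h.py <<'E'
V=att(np.pi/2,-1)
E
python3 - <<'E'
from h import *
r.close_gripper(); print(r.read_width())
t=toS((452.5,-276)); print(t)
r.move_ptp(S(*t,90),V)
print(r.move_l(S(*t,4),120,threshold=8), r.read_tcp_pos(), r.read_wrist_force())
E
```

```text
0.48008549927839134
[-63.63966472  -1.00153594]
False [ 453.11814818 -276.42370085    4.6470156 ] [-0.03445866  0.12805034  0.3401802 ]
```

```bash
python3 - <<'E'
from h import *
print(r.move_l(S(-80,85,4),100), r.read_tcp_pos(), r.read_wrist_force())
r.move_l(S(-80,85,120),200)
snap("wrist","wrist3.png"); snap("top","top3.png"); spots("top",["blue_tape","spray_bottle","gate_end"]);print(S(-80,85,0),r.read_clock())
r.move_ptp(S(12,3,90),V)
snap("wrist","wrist4.png");np.save("cal4.npy",imaging.calibration("wrist"),allow_pickle=True)
E
```

```text
False [ 367.00042884 -259.71216561    4.19253335] [ 0.03034539  0.0792109  -0.35343686]
top spray_bottle 0.89 [ 445.5 -371.8   -1.8]
top gate_end 0.49 [ 6.851e+02 -3.324e+02  2.000e-01]
[np.float64(366.5439908376989), np.float64(-259.402131354449), 0] 8.7833
```

View pics/top3.png

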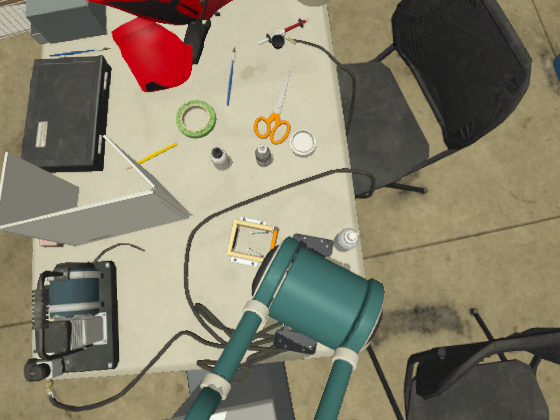

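View pics/wrist4.png

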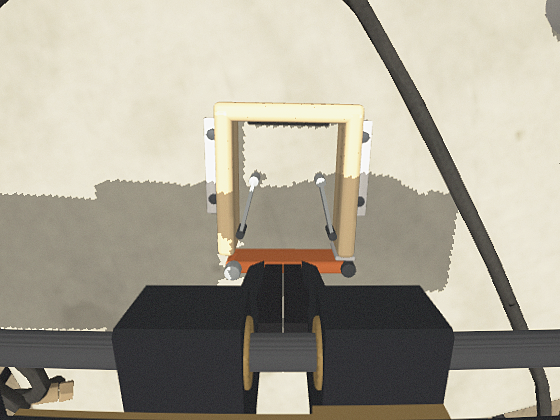

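The wrist view is square to the stall. The gate bar runs across at row about 260, from the stud at (232,270) to the hinge at (347,268), and the fingers are centred. Now I'll check the tape.

View pics/wrist3.png

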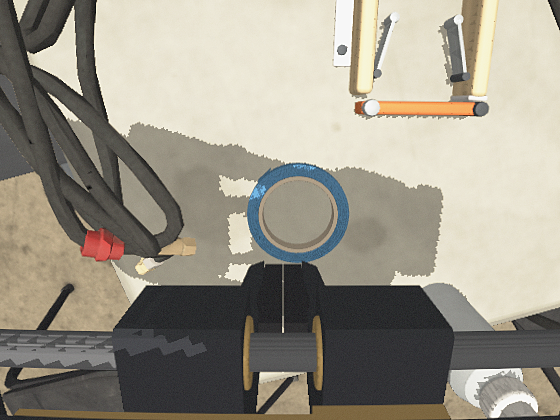

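```bash
python3 - <<'E'
from h import *
snap("top","top4.png"); spots("top",["blue_tape"])
c=np.load("cal4.npy",allow_pickle=True).item()
for n,uv,z in (("stud",(232,269),37),("hinge",(347.5,268),33),("backL",(217,104),32),("backR",(363,106),32)):
    print(n,toS(pix("wrist",[uv],z,c)[0]).round(1))
E
```

```text
top blue_tape 0.81 [ 371.4 -258.5   -1.3]
stud [-4.9 33.9]
hinge [ -5.9 -33.6]
backL [86.8 39.1]
backR [ 85.9 -37.5]
```

View pics/top4.png

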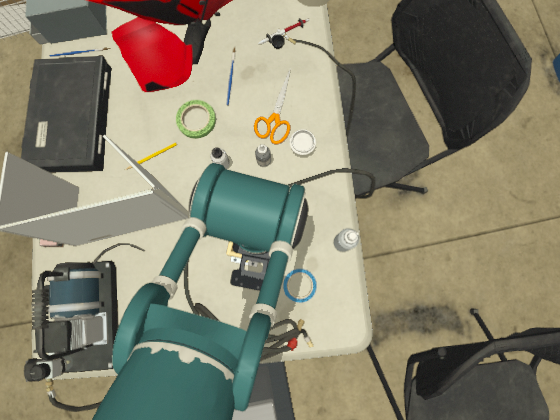

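The tape is 112 mm from the mouth. Next I'll lower into the lane and swing the gate open.

```bash
sed -i 's/^O=np.*/O=np.array([475.3,-215.7]); PHI=np.radians(68.3)/' h.py
python3 - <<'E'
from h import *
r.move_l(S(11,2,90),100)
print(r.move_l(S(11,2,13),100,threshold=8), toS(r.read_tcp_pos()),r.read_tcp_pos()[2], r.read_wrist_force())
def fin(th,rho=40):
    H=np.array([-7,-35.]);u=np.array([-np.sin(th),np.cos(th)]);n=np.array([np.cos(th),np.sin(th)])
    return H+rho*u+n*(4+9*abs(np.cos(th))+17.5*abs(np.sin(th)))
for th in np.arange(0.1,1.81,0.17):
    c=fin(th); k=r.move_l(S(c[0],c[1],13),60,threshold=12)
    print(round(th,2),c.round(1),k,np.round(r.read_wrist_force(),2),r.read_clock())
    if k: break
E
```

```text
False [10.98505746  1.4104647 ] 13.448240621463079 [-0.19197094  0.10425068  1.098666  ]
0.1 [3.6 6.3] False [-0.96 -0.44  0.64] 10.9667
0.27 [-1.   8.2] False [-0.17 -0.27 -0.45] 11.2167
0.44 [-6.3  9.5] False [0.09 0.81 0.3 ] 11.4667
0.61 [-12.4  10. ] False [ 0.83 -0.05  0.22] 11.7167
0.78 [-19.    9.4] False [-0.53  0.34  0.31] 11.975
0.95 [-25.9   7.4] False [0.27 0.81 0.23] 12.2417
1.12 [-32.7   3.7] False [-0.4   0.25 -0.2 ] 12.5167
1.29 [-39.   -1.5] False [0.3  0.07 0.74] 12.8
1.46 [-44.3  -8.3] False [ 0.07 -0.17 -0.  ] 13.0917
1.63 [-48.2 -15.4] False [-0.48  0.56 -0.03] 13.375
1.8 [-51.2 -21.6] False [ 0.11 -0.31  0.57] 13.6417
```

```bash
python3 - <<'E'
from h import *
r.move_l(S(-50,-10,13),100); r.move_l(S(-50,-10,190),250)
snap("wrist","wrist5.png");np.save("cal5.npy",imaging.calibration("wrist"),allow_pickle=True)
r.move_ptp(S(-120,0,230),V)
snap("wrist","wrist6.png");np.save("cal6.npy",imaging.calibration("wrist"),allow_pickle=True);spots("wrist",["spray_bottle","gate_end","gate_hinge"])
print(r.read_clock())
E
```

```text
wrist spray_bottle 0.92 [ 448.5 -373.     1.5]
wrist gate_end 0.75 [ 491.2 -296.5   17.7]
wrist gate_hinge 0.83 [ 507.1 -230.8   18.1]
15.4333
```

View pics/wrist5.png

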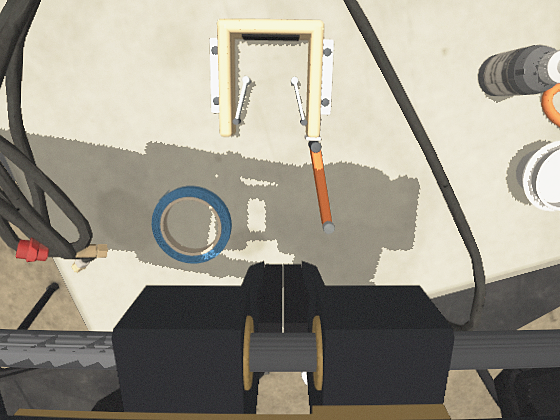

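View pics/wrist6.png

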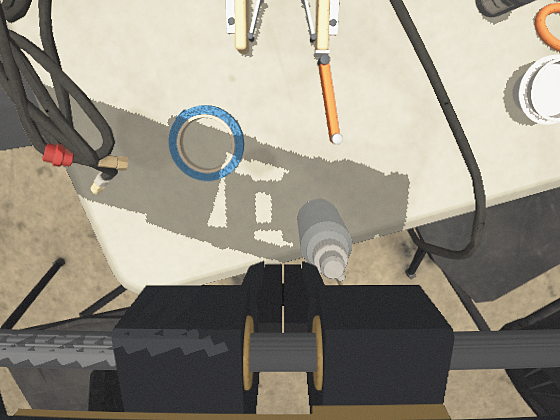

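The gate stands at about 1.7 rad, with its stud at (336,139) in wrist6. The base of the bottle is at about (319,220). I'll compute the pushing poses next.

```bash
cat >> h.py <<'E'
def att2(a,head):
    """tool tilted; heading = angle in stall frame (rad, + toward +y)"""
    h=np.cos(head)*xs+np.sin(head)*ys; s=-np.sin(head)*xs+np.cos(head)*ys
    z=np.r_[h*np.cos(a),-np.sin(a)];y=-np.r_[s,0];x=np.cross(y,z)
    q=R.from_matrix(np.c_[x,y,z]).as_quat(); return [q[3],q[0],q[1],q[2]]
A=np.radians(52); D=7.1+21.5
E
python3 - <<'E'
from h import *
c=np.load("cal6.npy",allow_pickle=True).item()
b=pix("wrist",[(319,220)],0,c)[0]; print(b,toS(b)); g=toS(pix("wrist",[(336,139)],37,c)[0]);print("stud",g,np.arctan2(-(g[0]+7),g[1]+35))
c1=np.load("cal1.npy",allow_pickle=True).item();print(toS(pix("wrist",[(355,198)],0,c1)[0]),toS((448.5,-373)))
b=np.array([-158.5,-33]);t=np.array([-72,1.]);d=t-b;hd=np.arctan2(d[1],d[0]);d/=np.linalg.norm(d);print(np.degrees(hd))
for p,z in ((b-d*(D+20),160),(b-d*(D+20),9),(t-d*D,9)):
    print(r.solve_ik(S(*p,z),att2(A,hd)))
E
```

```text
[ 449.20129763 -376.9821079     0.        ] [-159.50237022  -35.38438196]
stud [-73.41739685 -44.96607526] 1.7197373068203352
[-159.37690631  -32.79837086] [-156.0617666  -33.260412 ]
21.45798235337544
[-0.98906152  0.55661004  1.48557937  0.34919977  1.67011509 -1.05281582]
[-0.98906152  0.71900949  1.53819428  0.34932853  1.46799125 -1.1262701 ]
[-0.89765     0.58979697  1.7634125   0.40620988  1.35379221 -1.09823033]
```

```bash
python3 - <<'E'
from h import *
b=np.array([-159,-34.]);t=np.array([-72,1.]);d=t-b;hd=np.arctan2(d[1],d[0]);d/=np.linalg.norm(d)
q=att2(A,hd); st=b-d*(D+22)
r.move_ptp(S(*st,220),q)
r.move_l(S(*st,60),200)
print(r.move_l(S(*st,9),80,threshold=10),r.read_tcp_pos(),r.read_wrist_force())
snap("scene","scene7.png");snap("top","top7.png");snap("wrist","wrist7.png");print(r.read_clock())
E
```

```text
False [ 448.33778186 -426.61415942    8.85505337] [ 0.92816493 -0.13334056 -0.05232089]
18.0333
```

View pics/wrist7.png

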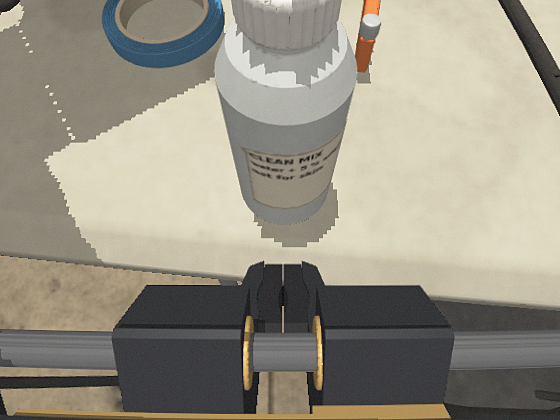

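View pics/scene7.png

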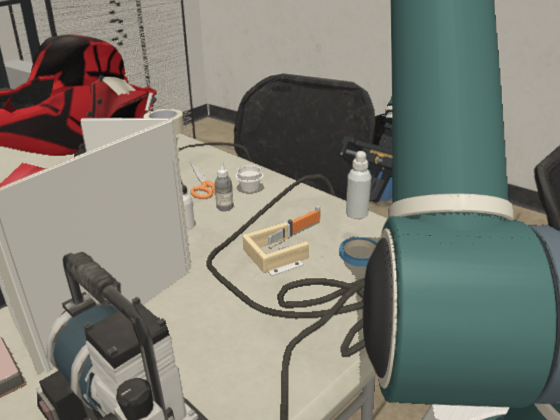

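The fingers (column 283) sit low behind the bottle, whose base is centred near column 288. I'll push in two stages with checks.

```bash
python3 - <<'E'
from h import *
b=np.array([-159,-34.]);t=np.array([-72,1.]);d=t-b;hd=np.arctan2(d[1],d[0]);d/=np.linalg.norm(d)
print(r.move_l(S(*(b-d*(D+3)),9),40,threshold=15),r.move_l(S(*(b+d*35-d*D),9),40,threshold=15),r.read_wrist_force())
snap("wrist","wrist8.png");print(r.read_clock())
E
```

```text
False False [-0.00188078  0.20620057 -0.17496371]
19.8083
```

View pics/wrist8.png

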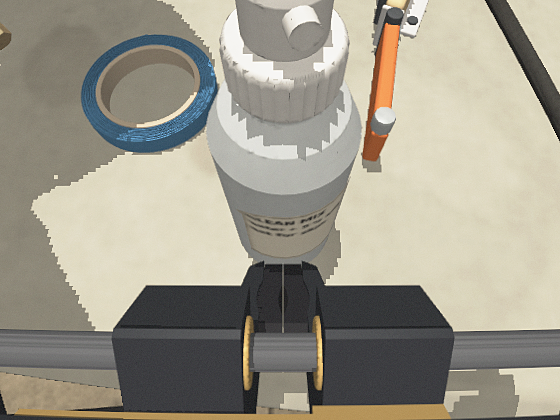

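The bottle is sliding upright, with its base just ahead of the tips at column 284. I'll continue.

```bash
python3 - <<'E'
from h import *
b=np.array([-159,-34.]);t=np.array([-72,1.]);d=t-b;hd=np.arctan2(d[1],d[0]);d/=np.linalg.norm(d)
print(r.move_l(S(*(t-d*D),9),40,threshold=15),toS(r.read_tcp_pos()),t-d*D,r.read_wrist_force())
r.move_l(S(*(t-d*(D+35)),9),100)
snap("wrist","wrist9.png");spots("wrist",["spray_bottle"]);snap("top","top9.png");spots("top",["spray_bottle"]);np.save("cal9.npy",imaging.calibration("wrist"),allow_pickle=True);print(r.read_clock())
E
```

```text
False [-98.66523579  -9.73282349] [-98.53334812  -9.67433545] [ 0.96718867 -0.00374722  0.10715192]
wrist spray_bottle 0.78 [ 446.1 -282.8    3.7]
top spray_bottle 0.87 [ 444.9 -275.6    0.7]
22.125
```

View pics/wrist9.png

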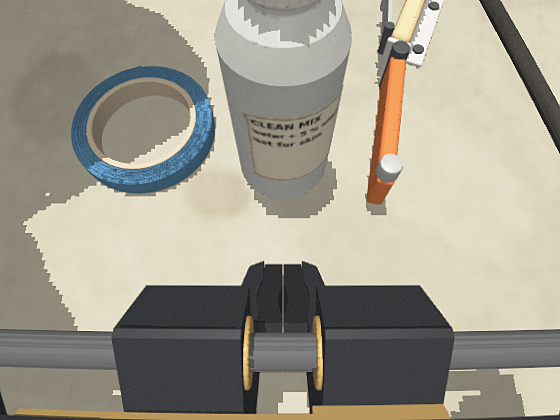

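View pics/top9.png

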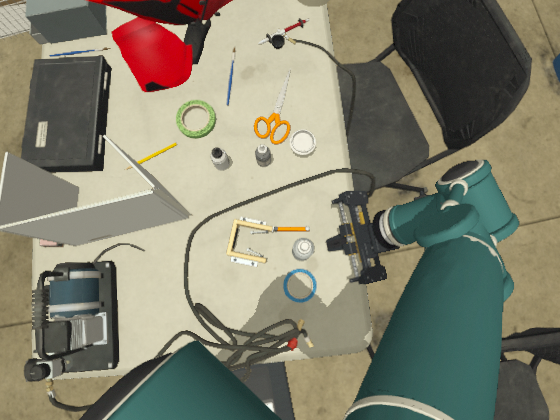

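```bash
python3 - <<'E'
from h import *
c=np.load("cal9.npy",allow_pickle=True).item()
p=pix("wrist",[(285,198)],0,c)[0]; o=np.array(c["cam_to_world"])[:3,3]; v=(p-o)[:2]; v/=np.linalg.norm(v)
print("bottle S",toS(p[:2]+21.5*v), toS((446.1,-282.8)),toS((444.9,-275.6)))
g=toS(pix("wrist",[(390,161)],37,c)[0]);print("stud",g)
E
```

```text
bottle S [-67.4725069    1.96683258] [-73.14140086   2.32066368] [-66.89534246   6.09779941]
stud [-71.98928275 -45.34876312]
```

```bash
python3 - <<'E'
from h import *
q=att2(A,0)
print(toS(r.read_tcp_pos()))
r.move_l(S(-122,1,12),80,attitude=q)
r.move_l(S(-118,1,9),40)
print(r.move_l(S(8-D,0,9),40,threshold=15),toS(r.read_tcp_pos()),r.read_tcp_pos()[2],r.read_wrist_force())
snap("wrist","wrist10.png");print(r.read_clock())
E
```

```text
[-130.38990175  -22.32053646]
False [-20.6895152   -0.02814823] 9.00085205582857 [-0.06655425  0.23591301  0.21427047]
25.5667
```

View pics/wrist10.png

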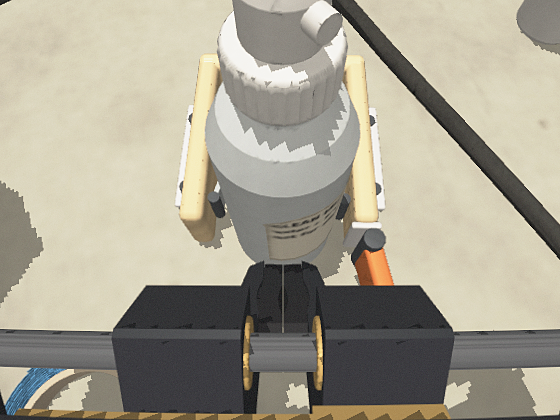

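The bottle is standing centred in the mouth, with the wall inner edges at columns 212 and 352. Now I'll push it through the clips.

```bash
python3 - <<'E'
from h import *
for x in (25,34,40,45,49,52,54,56,58,60):
    k=r.move_l(S(x-D,0,10),30,threshold=14)
    print(x,k,toS(r.read_tcp_pos()).round(1),round(r.read_tcp_pos()[2],1),np.round(r.read_wrist_force(),1))
    if k: break
snap("wrist","wrist11.png");print(r.read_clock())
E
```

```text
25 False [-3.4 -0. ] 10.1 [ 0.7 -0.3 -0.6]
34 False [ 5.2 -0.3] 10.1 [-0.3 -3.8 -0. ]
40 False [11.4 -0.1] 10.1 [-1.7 -2.4  0.7]
45 False [16.7  0.1] 10.0 [-0.3 -2.5 -0.1]
49 False [20.9  0.2] 10.0 [-0.8 -0.9 -0. ]
52 False [23.9  0.2] 10.0 [ 0.4 -0.6 -0.2]
54 False [25.3 -0. ] 10.0 [-0.2 -2.7  0.3]
56 False [25.8 -0.2] 9.9 [-6.1 -7.5  2.7]
58 False [26.2 -0.4] 9.9 [-10.2 -12.1   5.5]
60 False [26.5 -0.7] 9.9 [-14.6 -18.2   7.7]
28.9833
```

View pics/wrist11.png

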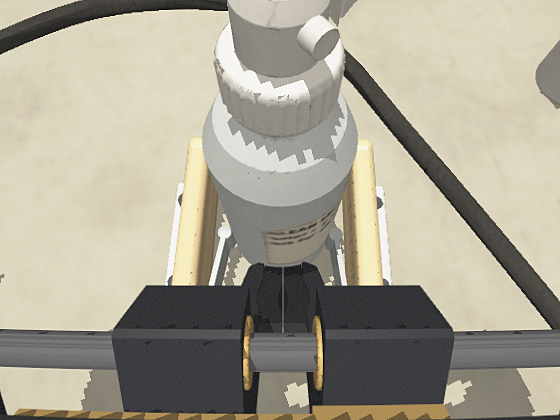

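The push met the back at TCP x≈25.5 mm, which puts the axis at 54 mm, and both clip tips show beside the fingers at (224,233) and (334,237). I'll withdraw and look.

```bash
python3 - <<'E'
from h import *
r.move_l(S(5,0,12),60); r.move_l(S(-120,0,70),150); r.move_l(S(-140,0,200),250)
snap("wrist","wrist12.png");np.save("cal12.npy",imaging.calibration("wrist"),allow_pickle=True);spots("wrist",["gate_end","spray_bottle"]);print(r.read_wrist_force())
snap("scene","scene12.png");spots("scene",["spray_bottle","gate_end"]);snap("top","top12.png");spots("top",["spray_bottle","gate_end"]);print(r.read_clock(),S(54,0,0))
E
```

```text
wrist gate_end 0.63 [ 491.3 -296.5   15.6]
wrist spray_bottle 0.91 [ 492.2 -163.2    1.9]
[ 0.17515934  0.68637955 -0.70860566]
scene spray_bottle 0.58 [ 497.9 -167.8    2. ]
scene gate_end 0.85 [ 489.9 -302.9   20.1]
top spray_bottle 0.84 [ 492.3 -162.6    0.5]
top gate_end 0.73 [ 490.3 -299.6   18.1]
31.7667 [np.float64(495.26632489278677), np.float64(-165.52684113716094), 0]
```

View pics/wrist12.png

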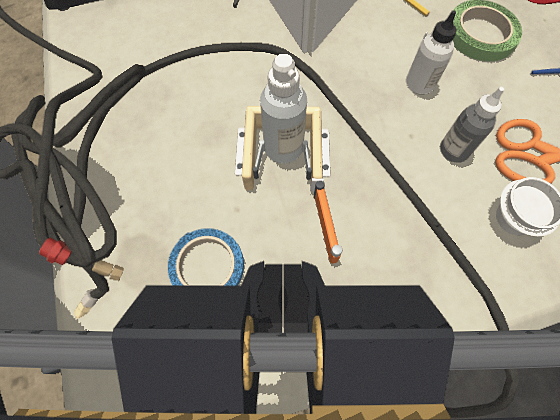

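View pics/top12.png

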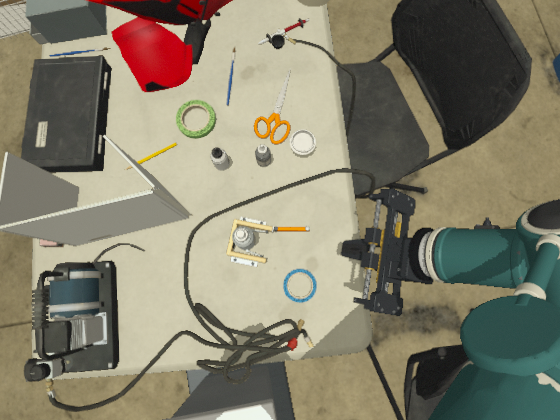

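The bottle is upright at about (494,-164) against an expected (495,-165.5), with both clips behind it. The gate is still open, with its stud at (336,250) in wrist12. I'll close it with the tool kept tilted, so the camera stays clear of the bottle.

```bash
cat >> h.py <<'E'
def fout(th,rho=45,ex=0):
    H=np.array([-7,-35.]);c,s=np.cos(th),np.sin(th);u=np.array([-s,c]);n=np.array([c,s])
    return H+rho*u-n*(4+7.1*max(c,0)+25*max(-c,0)+17.5*s+ex)
E
python3 - <<'E'
from h import *
q=att2(A,0)
c=np.load("cal12.npy",allow_pickle=True).item()
print("cable",[toS(p).round() for p in pix("wrist",[(340,90),(400,185),(450,255),(490,315)],5,c)])
for th in np.linspace(1.72,0,9):
    p=fout(th); print(round(th,2),p.round(1),r.solve_ik(S(*p,12),q) is not None)
p=fout(1.72,ex=12);print(p)
r.move_ptp(S(*p,130),q)
print(r.move_l(S(*p,12),120,threshold=8),r.read_tcp_pos()[2],r.read_wrist_force())
snap("wrist","wrist13.png");print(r.read_clock())
E
```

```text
cable [array([131., -65.]), array([   6., -121.]), array([ -70., -162.]), array([-128., -191.])]
1.72 [-47.8 -66.4] True
1.5 [-53.3 -53.9] True
1.29 [-56.6 -44.4] True
1.08 [-57.4 -33.6] True
0.86 [-55.4 -22.2] True
0.64 [-50.2 -11.2] True
0.43 [-41.9  -1.5] True
0.22 [-30.9   5.8] True
0.0 [-18.1  10. ] True
[-45.99671726 -78.29979864]
False 12.778732864261464 [-0.35593446 -0.1621809  -0.84659642]
33.5667
```

View pics/wrist13.png

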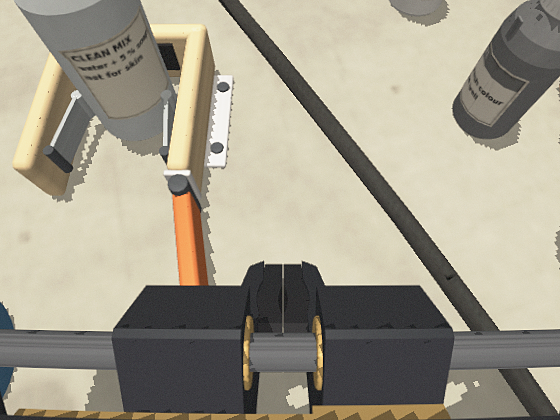

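The fingers (column 283) are on the outer side of the open gate, whose bar is at columns 175 to 205. The bottle is behind both clips. Closing now.

```bash
python3 - <<'E'
from h import *
for th in np.linspace(1.72,0,11):
    c=fout(th); k=r.move_l(S(*c,12),60,threshold=12)
    print(round(th,2),k,np.round(r.read_wrist_force(),1))
    if k: break
for x in (-17,-16,-15,-14,-13):
    k=r.move_l(S(x,10,12),30,threshold=8);f=r.read_wrist_force();print(x,k,toS(r.read_tcp_pos()).round(1),np.round(f,1))
    if k or -np.array(f)[:2]@xs>5: break
snap("wrist","wrist14.png");np.save("cal14.npy",imaging.calibration("wrist"),allow_pickle=True);print(r.read_clock())
E
```

```text
1.72 False [ 0.1 -0.8 -0.1]
1.55 False [ 0.4  0.5 -0.1]
1.38 False [-0.8 -0.1 -0.7]
1.2 False [ 0.3  0.7 -0.2]
1.03 False [ 0.2 -0.1  0.2]
0.86 False [-0.6 -0.5 -0.4]
0.69 False [ 0.5 -0.3  0.6]
0.52 False [-0.  -0.  -0.4]
0.34 False [-0.1 -0.7 -0.5]
0.17 False [ 0.3 -0.1 -0.1]
0.0 False [-0.7 -4.2 -1. ]
-17 False [-18.5   9. ] [-2.  -7.4  0.8]
37.3583
```

View pics/wrist14.png

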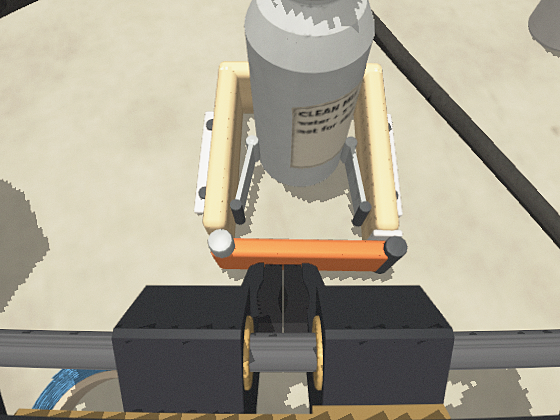

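The gate is shut, running across the mouth from (220,243) to (394,246). I'll back off, lift clear and check.

```bash
python3 - <<'E'
from h import *
r.move_l(S(-60,8,14),80); r.move_l(S(-110,0,170),200)
r.hold(0.3)
snap("wrist","wrist15.png");spots("wrist",["gate_end","gate_hinge","spray_bottle","blue_tape"]);np.save("cal15.npy",imaging.calibration("wrist"),allow_pickle=True)
snap("top","top15.png");spots("top",["spray_bottle","blue_tape","gate_end"]);print(r.read_clock(),r.read_wrist_force(),"expect end",S(-7,33,17))
E
```

```text
wrist gate_end 0.91 [ 441.5 -208.1   18.2]
wrist gate_hinge 0.76 [ 507.2 -232.9   18.4]
wrist spray_bottle 0.72 [ 492.4 -165.6    3.5]
top spray_bottle 0.93 [ 4.910e+02 -1.605e+02 -2.000e-01]
top spray_bottle 0.29 [ 682.6 -334.1   -1. ]
top blue_tape 0.8 [ 3.757e+02 -2.563e+02  3.000e-01]
top gate_end 0.63 [ 441.3 -207.2   21.6]
39.7667 [0.78541071 0.23540369 0.79287754] expect end [np.float64(442.0503978384594), np.float64(-210.00228501070202), 17]
```

View pics/wrist15.png

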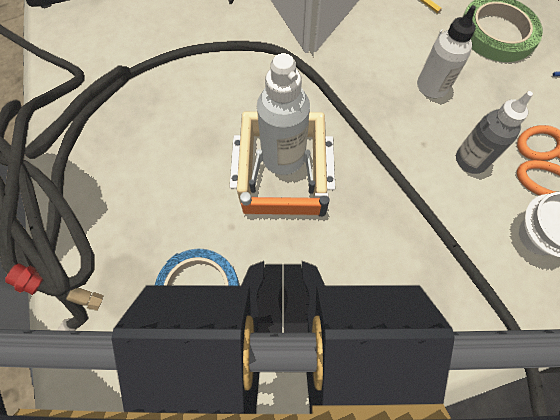

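The gate is shut from (245,203) to (323,205), the bottle is upright behind the clips, and the tape and bystanders are clear. Handing in.

```bash
python3 - <<'E'
from h import *
job.close_job(); print("done")
E
```

```text
the job is handed in; nothing more can be done
done
```

I finished all the steps in order and handed the job in at about 40 s of the 72 s allowed; no verdict was reported.

- **Tape:** I dragged the roll by its hole towards the robot. Its centre measures about 108–112 mm from the middle of the mouth.
- **Gate opening:** I pushed the gate open from inside the lane to about 1.72 rad.
- **Bottle:** I slid it in low with a tilted tool, contacting it about 15 mm above the table. The push stopped against the back pad with the axis at about x = 54 mm.
- **Gate closing:** I pushed the gate shut from outside until it met its stop. The gate's end and hinge measure within about 3 mm of the shut position.

In the last pictures the bottle stands upright behind both clips and the paint bottles and cup look untouched. The gripper is lifted clear, with no contact force beyond sensor noise.

- **Disagreement:** the last network reading of the bottle from the top camera was about 6–7 mm off where the push left it, and the one from the wrist camera was about 3 mm off. The networks are good to about 4 mm. I trusted the contact with the back pad and the visible clips.

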